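# Chuck the burnishing bit and hold the drive cover shut

## Robot

A 6-joint arm with a two-finger parallel gripper is mounted at the origin on the work surface. World frame = base frame: x ahead of the robot, y to its left, z up, the work surface at z = 0. Lengths are in m, angles in rad, forces in N, time in s.
With the tool pointing down it reaches from about 0.375 to 0.975 m from the base axis. Payload 3.8 kg.
Tool frame: the origin (TCP) lies midway between the tips of the shut fingers; the grasp point (between the pads) lies 19 mm behind it (arm.tcp_to_grasp is the distance from the TCP to the grasp point, in m); z points along the fingers, y is the line along which they close (so a half turn about z gives the same grasp; the last joint's range is limited). The gripper opens to 85 mm and grips with 20 to 120 N. Pads are 22 mm wide; open, the fingers measure 114 mm over their backs; the gripper's body (76 mm by 85 mm) begins 54 mm behind the grasp point. The pads swing forward as they close: fully open they stand 13 mm farther back than shut.
Start: joints at [1.114, 0.264, 1.604, -0, 1.274, -0.037], TCP at [0.275, 0.616, 0.231] pointing down, gripper open.
Joint ranges: [-2.63, 2.63], [-0.94, 2.18], [0.31, 2.57], [-1.31, 4.45], [0, 2.66], [-2.55, 2.55]. Speed limits (rad/s): [2.57, 2.57, 3.14, 3.14, 3.14, 3.14].

## Interface

Orientations are given as a 3x3 rotation matrix whose columns are the frame's x, y, z axes.
In Python, from cell import arm gives the robot as it stands.
- The arm moves only by the tool carry_out, never from a script. Its argument "moves" is one flat list of numbers, 6 for each row, row after row: the shift along the tool's x, y, z in m, then the turn, a rotation vector about the tool's x, y, z in rad. A call has 1 to 5 rows; each row is the pose to reach, as a shift and turn from the pose commanded when the call began, along the tool's axes at that moment; what a row does not reach only later rows make up. A row lasts 1/10 s, in which the tool goes at most 50 mm and 8.59 degrees, less where a joint would pass 70% of its speed; a pose out of reach is approached as far as the arm can. A call with a gripper value outside its range is refused whole. "claw" is the finger opening in m, from 0 to 0.0854, set as the call begins (left out, the last holds). The fingers move at their own pace and stop on an object; "squeeze" is the grip in N (left out, the last holds). Time passes only in rows, so rows that repeat a pose let the fingers close. It gives the time, the measured TCP pose, the force, the opening and the grip force at its end, in the units of the state.
- arm.get_state(): the state, without advancing time (a new reading comes with each control period).
- arm.capture(name): name is "side" or "top"; returns (picture, depth): 400x640x3 uint8, blue, green, red; 400x640 float32, m along the optical axis (not along the pixel's ray), 0 where there is no reading.
- arm.camera_params(name): a dict with "camera_matrix" (3x3 intrinsics, pixels), "R" (3x3) and "t" (3): a world point X has camera coordinates R X + t. Camera axes: x right, y down, z forward; pixel columns grow to the right and rows downward; lengths in m; the calibration is good to about 2 mm. A picture is of the moment at which its call begins. camera_params takes no time and is no camera call.
- arm.sign_off(): hands the job in; it is judged then, once.
The state is a dict: "clock": time; "q": joint angles; "qvel": joint speeds; "tau": joint torques, N m; "position": TCP position; "ee_rot": TCP orientation; "wrist_force": force on the tool from outside, world axes, zero at the start; "wrist_torque": the same for the moment, N m; "finger_gap": finger opening in m; "grip_force": force on a finger pad.
Only numpy, scipy, OpenCV 4.12 (cv2) and the standard library are available. Lean on these libraries where they do the work, as an engineer would, in place of code of your own. Each camera call takes 0.05 s, during which the arm holds its last target. There are 200 camera calls.

## Task

Get the edge burnisher ready: turn the knurled chuck sleeve clockwise (seen from above) until its jaws are tight on the burnishing bit, then turn the winged quarter-turn fastener in the open drive bay clockwise until its wing lines up with the length of the bay's frame. Then fit the loose cover squarely on the frame with its slot over the wing, press it down firmly until the sprung seal is fully squeezed flush, and finish while still holding it pressed down with the gripper; do not let go. Leave the bit in its chuck, and do not disturb the thread spool, awl and jar lying about.

Things in the scene. Friction and masses are not known exactly. Their poses are not given: they have to be found in the camera images.
- machine: edge burnisher, a grey cast housing fixed to the bench, 170 (its x) by 320 (its y), deck 90 above the bench; origin at the centre of its underside, z up. On the deck: an upright chuck near the +y end and an open drive bay with a steel frame nearer the -y end
- sleeve_mid (a point): centre of the chuck's knurled round sleeve, on the chuck's upright axis: sleeve 38 diameter and 30 tall (15 above and below this point). It sits on a 44 mm square block 20 tall, whose top is 17 below this point; the jaws (11 tall) stand on top of the sleeve, and the bit's wooden head tops out at 45 above this point
- sleeve (a joint): turn of the chuck sleeve, rad; it grows as the sleeve is turned clockwise seen from above, and drives all three jaws inward together by 2.8 mm per rad. The jaws meet the bit at about 1.05 to 1.1 and are tight at about 1.2; stop at 1.5. Friction 0.15 N m keeps it where it is left
- jaw0: chuck jaw 0, a small steel block that slides towards the chuck's axis; its origin lies on its own sliding line, its working face 8 mm from the axis when the sleeve reads 0 (open) and 5 mm when it is on the bit
- jaw1: chuck jaw 1, a small steel block that slides towards the chuck's axis; its origin lies on its own sliding line, its working face 8 mm from the axis when the sleeve reads 0 (open) and 5 mm when it is on the bit
- jaw2: chuck jaw 2, a small steel block that slides towards the chuck's axis; its origin lies on its own sliding line, its working face 8 mm from the axis when the sleeve reads 0 (open) and 5 mm when it is on the bit
- bit: burnishing bit standing loosely in the chuck: steel shank 10 diameter, wooden grooved head 17 diameter, 78 long overall; origin at the centre of its lower end, z along it. It stays in the chuck
- chuck_axis (a point): point on the chuck's upright axis, at the underside of the sleeve
- bay: steel frame round the open drive bay, fixed on the machine: 180 (its x) by 100 (its y) outside, 140 x 64 opening. Origin at the centre of the frame's top face, 98 above the bench; z up; +x points along the frame towards the end with the fastener. The cover's x must point along this x
- fastener (a joint): turn of the quarter-turn fastener, rad: 0 = its wing lies along the frame's long axis (x of bay), aligned with the cover's slot; positive = counterclockwise seen from above. It starts about crosswise (positive) and must be turned clockwise to 0; nothing stops it there (stops at -0.6 and 1.65). Friction 0.06 N m keeps it where it is left
- wing (a point): point on the fastener's upright axis, 18 above the frame's top face, in the middle of its steel wing: 36 long, 9 thick, from 17 below this point to 11 above, with a narrower tip (30 x 6) up to 16 above. x of this point lies along the wing
- stud_axis (a point): point on the fastener's axis, level with the frame's top face, 55 along +x from the origin of bay
- seal (a joint): how far the sprung rubber seal on the frame is pressed in, m: 0 = standing 4 mm proud of the frame, 0.004 = flush. It carries the cover's own weight without moving: pressing begins at 6 N and is complete at 12 N (cover's weight of 2 to 3 N and seal's 1 N included), then the cover rests on the steel frame
- cover: loose aluminium cover panel 170 (x) by 92 (y) by 5 thick, about 0.2 kg, lying flat on the bench to the right of the machine, grip upwards; origin at the centre of its underside. A slot through it, 44 (x) by 16 (y), is centred at x = +55
- cover_grip (a point): centre of the cover's upright black grip bar, 56 long (x), 14 thick (y), 30 tall, on the cover's top at x = -30 from its centre; this point is 22 above the cover's underside, 13 below the bar's top. The cover is lifted by pinching the bar across y
- cover_slot (a point): centre of the cover's slot, half-way through the thickness; goes over the fastener's wing
- spool: wooden thread spool, 36 diameter, 40 tall (bystander, leave alone); origin at the middle of its underside or on its axis
- awl: wooden-handled awl, 170 long, lying to the right (bystander, leave alone); origin at the middle of its underside or on its axis
- jar: amber glass jar with dark cap, 60 diameter, 70 tall (bystander, leave alone); origin at the middle of its underside or on its axis
Mind the look-alikes: they are no part of the job. What is shaped like the cover but brown or turquoise is not meant.

How it is judged:
On the way, in this order (a step that is already met when the one before it is completed fails the run):
1. the chuck's three jaws are tight on the bit (contact force between each of jaw0, jaw1, jaw2 and bit above 3 N), for 0.2 s.
2. the fastener's wing is lined up with the frame (value of joint fastener between -0.15 and 0.15 rad), for 0.2 s.
At the end, for the whole second after the job is handed in: jaws press the bit (2 N each), bit within 4 mm of the chuck axis; wing within 0.22 rad of the frame; cover level (0.05 rad), square (0.14 rad), slot within 8 mm of the stud, centre within 12 mm; gripper presses the cover (4 N or more), seal squeezed 3 of 4 mm (contact force between each of jaw0, jaw1, jaw2 and bit above 2 N and horizontal distance between bit and chuck_axis below 0.004 m and value of joint fastener between -0.22 and 0.22 rad and horizontal distance between cover_slot and stud_axis below 0.008 m and horizontal distance between cover and bay below 0.012 m and angle between the x axis of cover and the x axis of bay, either way round below 0.14 rad and z of cover in the frame of bay between -0.003 and 0.003 m and angle between cover's own z axis and vertical below 0.05 rad and value of joint seal above 0.003 m and contact force between any of the fingers, the arm and cover above 4 N); the arm keeps its last pose, push and grip.
It fails at once if the spool, awl or jar is disturbed (moved over 40 mm) (distance of any of spool, awl, jar from where it was at the start of the episode above 0.04 m).
It fails at once if the bit is pulled up out of the chuck (z of bit in the frame of chuck_axis above 0 m).
It also fails if it takes over 61 s, if anything falls off the work surface, if the arm or the gripper's body presses on something with over 40 N, if the wrist force passes 120 N, or if a joint passes its speed limit or range.

## Working session

There is one attempt and no reset: what is moved stays moved. The work goes in short steps, Python scripts to look and compute and a tool call to move; the robot and the scene stay as the last step left them, time stands still between calls to the robot, and variables do not carry over. Pictures are saved under pics/ and viewed, at most 10 in all, crops included, and the job is handed in when it is done.

Besides the shell and the picture viewer there is one more tool, called after "Request:" as a command line: name --argument value ..., lists and objects as JSON in quotes. carry_out: Moves the arm, as the interface text tells. Its arguments: {"type":"object","properties":{"moves":{"type":"array","items":{"type":"number"}},"claw":{"type":"number"},"squeeze":{"type":"number"}},"required":["moves"]}

```bash
mkdir -p pics; cat > h.py <<'E'
import numpy as np, cv2
from cell import arm
def snap(n,tag):
    im,d=arm.capture(n); cv2.imwrite(f'pics/{tag}.png',im); np.save(f'{tag}.npy',d); return im,d
def w(n,d,u,v,z=None):
    c=arm.camera_params(n);K=c['camera_matrix'];R=np.array(c['R']);t=np.array(c['t'])
    r=np.linalg.inv(K)@[u,v,1.]
    C=-R.T@t; rw=R.T@r
    if z is None: return C+rw*d[int(v),int(u)]
    return C+rw*(z-C[2])/rw[2]
E
python3 - <<'E'
from h import *
for n in('top','side'):
    snap(n,n+'0'); c=arm.camera_params(n); print(n,c['camera_matrix'],np.array(c['R']).round(3),(-np.array(c['R']).T@c['t']).round(3))
s=arm.get_state(); print(s['clock'],s['position'],s['ee_rot'],s['wrist_force'],s['finger_gap'])
E
```

```text
top [[364.12557192   0.         322.62752969]
 [  0.         364.12557192 200.29680625]
 [  0.           0.           1.        ]] [[ 0.014 -1.    -0.017]
 [-0.982 -0.01  -0.187]
 [ 0.187  0.019 -0.982]] [ 0.333 -0.119  1.101]
side [[424.44042639   0.         327.98806116]
 [  0.         424.44042639 201.11401098]
 [  0.           0.           1.        ]] [[-0.961  0.277 -0.   ]
 [ 0.159  0.553 -0.818]
 [-0.226 -0.786 -0.575]] [0.731 0.71  0.729]
0.1 [0.27479633 0.61580537 0.23009446] [[-9.13189971e-01  4.07533152e-01 -8.97701021e-04]
 [ 4.07534134e-01  9.13188158e-01 -1.82141568e-03]
 [ 7.74826698e-05 -2.02914234e-03 -9.99997938e-01]] [ 0.10340321 -0.03420618 -0.21708417] 0.08545223045379981
```

View pics/top0.png

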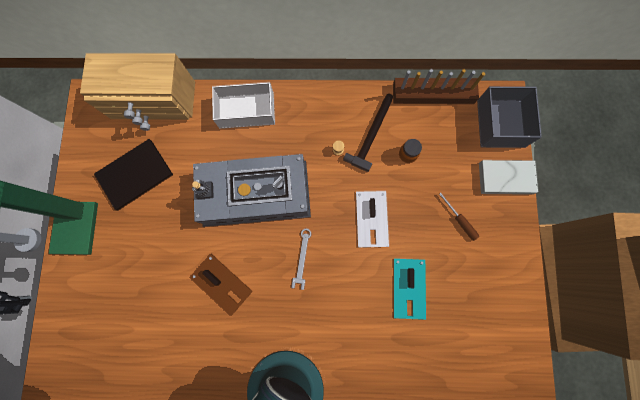

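View pics/side0.png

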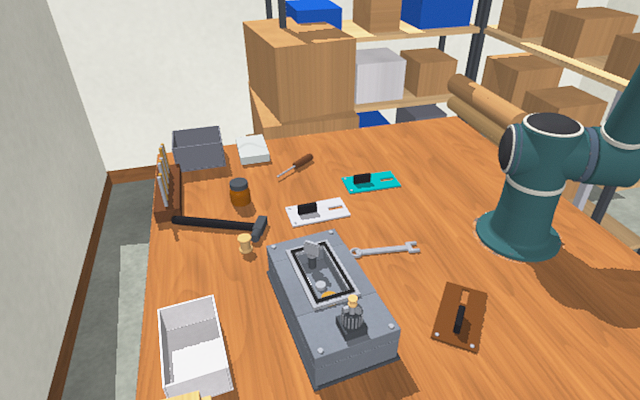

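The top view shows three cover-shaped panels: silver (372,219), turquoise (409,289) and brown (221,284). The silver one fits, being bare aluminium to the right of the machine, while the other two have the excluded colours. The machine is at (250,188), with the chuck near (203,188) and the wing near (278,182). I'll confirm this in enlarged crops.

```bash
python3 - <<'E'
from h import *
im=cv2.imread('pics/top0.png')
cv2.imwrite('pics/c1.png',cv2.resize(im[140:260,185:395],(798,456),interpolation=cv2.INTER_CUBIC))
im=cv2.imread('pics/side0.png')
cv2.imwrite('pics/c2.png',cv2.resize(im[225:365,255:415],(685,600),interpolation=cv2.INTER_CUBIC))
d=np.load('top0.npy')
for u,v in [(258,215),(290,210),(250,175),(215,220),(372,230),(300,200)]: print(u,v,w('top',d,u,v).round(4))
E
```

```text
258 215 [0.4817 0.0813 0.0905]
290 210 [ 0.4964 -0.0087  0.0936]
250 175 [0.5962 0.1087 0.0955]
215 220 [0.468  0.2065 0.076 ]
372 230 [ 4.530e-01 -2.488e-01  3.000e-04]
300 200 [ 0.5262 -0.0357  0.0889]
```

View pics/c1.png

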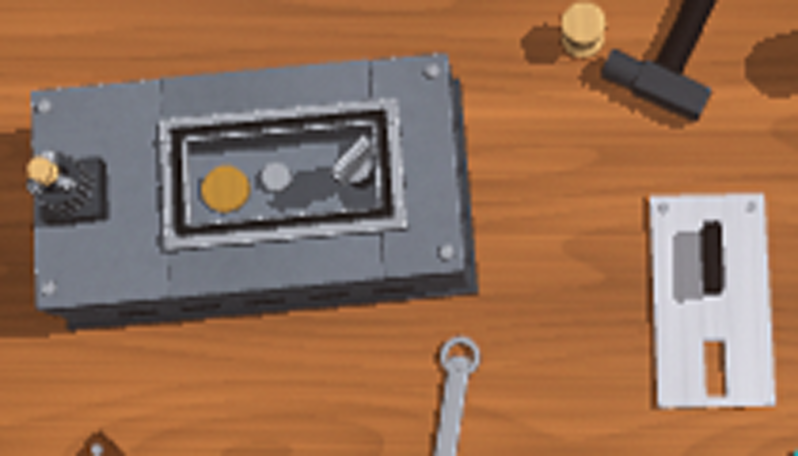

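View pics/c2.png

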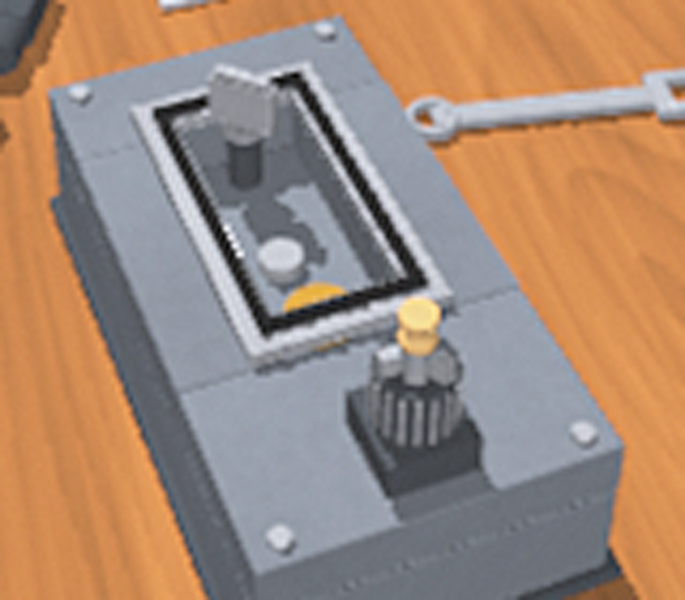

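The crops confirm the silver panel at c1 (713,300), with its black grip and its slot at (715,368). The bit head is at c1 (43,168), the frame corners are around (159..407, 99..250), and the wing stands roughly crosswise at (352,160).

```bash
python3 - <<'E'
from h import *
T=lambda u,v,z:w('top',None,185+(u+.5)/3.8-.5,140+(v+.5)/3.8-.5,z)[:2]
S=lambda u,v,z:w('side',None,255+(u+.5)/4.281-.5,225+(v+.5)/4.286-.5,z)[:2]
def rect(n,P):
    P=np.array(P); r=cv2.minAreaRect((P*1000).astype(np.float32)); print(n,P.mean(0).round(4),[ (round(float(np.linalg.norm(P[i]-P[i-1])),4), round(float(np.degrees(np.arctan2(*(P[i]-P[i-1])[::-1]))),1)) for i in range(4)])
rect('frameT',[T(*p,.098) for p in [(159,123),(397,99),(407,226),(164,250)]])
rect('frameS',[S(*p,.098) for p in [(132,107),(305,63),(452,295),(258,370)]])
rect('deckT',[T(*p,.09) for p in [(33,93),(446,55),(468,272),(37,310)]])
rect('cover',[T(*p,.005) for p in [(651,195),(763,193),(775,406),(655,408)]])
print('bit',T(43,168,.172),S(420,311,.172))
print('wing',T(351,160,.132),T(337,180,.132),T(365,140,.132),'S',S(213,72,.132),S(275,93,.132))
print('slot',T(715,368,.003),'grip',T(712,225,.035),T(712,291,.035))
print('spool',T(583,25,.04))
E
```

```text
frameT [0.5654 0.0816] [(0.0975, 5.8), (0.18, -83.5), (0.0979, -173.9), (0.1806, 96.3)]
frameS [0.5679 0.088 ] [(0.187, -84.1), (0.0964, -174.6), (0.1784, 96.5), (0.0987, 10.4)]
deckT [0.5616 0.11  ] [(0.1674, 5.6), (0.3165, -84.0), (0.1687, -173.1), (0.3204, 95.7)]
cover [ 0.488  -0.2478] [(0.1713, 0.9), (0.0905, -88.4), (0.1712, -177.9), (0.0941, 91.7)]
bit [0.55085357 0.23319976] [0.55074923 0.23781308]
wing [0.56832131 0.02517001] [0.55342687 0.03472117] [0.58329382 0.01556877] S [0.5869786  0.02520768] [0.56112515 0.04924529]
slot [ 0.43322266 -0.25060071] grip [ 0.54223866 -0.24577913] [ 0.49002475 -0.24517186]
spool [ 0.70384874 -0.14371346]
```

Request:
carry_out --moves '[-0.203,-0.118,0,0,0,0,-0.203,-0.118,0,0,0,0,-0.203,-0.118,0,0,0,0,-0.203,-0.118,0,0,0,0,-0.203,-0.118,0,0,0,0]' --claw 0.0854 --squeeze 20

```text
clock: 0.6
position: [0.4135, 0.423, 0.2307]
ee_rot: [[-0.913, 0.409, -0.0], [0.409, 0.913, -0.001], [-0.0, -0.001, -1.0]]
wrist_force: [0.6, 0.4, 0.2]
finger_gap: 0.0853
grip_force: 0.0
```

Request:
carry_out --moves '[-0.203,-0.118,0,0,0,0,-0.203,-0.118,0,0,0,0,-0.203,-0.118,0,0,0,0,-0.203,-0.118,0,0,0,0,-0.203,-0.118,0,0,0,0]'

```text
clock: 1.1
position: [0.5508, 0.2325, 0.2308]
ee_rot: [[-0.913, 0.409, -0.0], [0.409, 0.913, -0.001], [-0.0, -0.001, -1.0]]
wrist_force: [0.4, -0.0, 0.4]
finger_gap: 0.0854
grip_force: 0.0
```

Request:
carry_out --moves '[0.001,0.002,0.05,0,0,0,0.001,0.002,0.1,0,0,0,0.001,0.002,0.115,0,0,0,0.001,0.002,0.115,0,0,0]' --claw 0.06

```text
clock: 1.5
position: [0.5466, 0.2365, 0.1126]
ee_rot: [[-0.913, 0.407, -0.007], [0.408, 0.913, -0.003], [0.006, -0.006, -1.0]]
wrist_force: [0.4, 0.9, 0.2]
finger_gap: 0.0599
grip_force: 0.0
```

```bash
python3 - <<'E'
from h import *
s=arm.get_state(); print(s['position'],s['wrist_force'],s['finger_gap'])
im,d=snap('side','s1'); t,_=snap('top','t1')
a=cv2.resize(im[250:350,290:400],(440,400),interpolation=cv2.INTER_CUBIC)
b=cv2.resize(t[150:240,180:260],(356,400),interpolation=cv2.INTER_CUBIC)
cv2.imwrite('pics/c3.png',np.hstack([a,b]))
E
```

```text
[0.54658532 0.23651627 0.11258538] [0.43093738 0.8658349  0.16947349] 0.05987075357724079
```

View pics/c3.png

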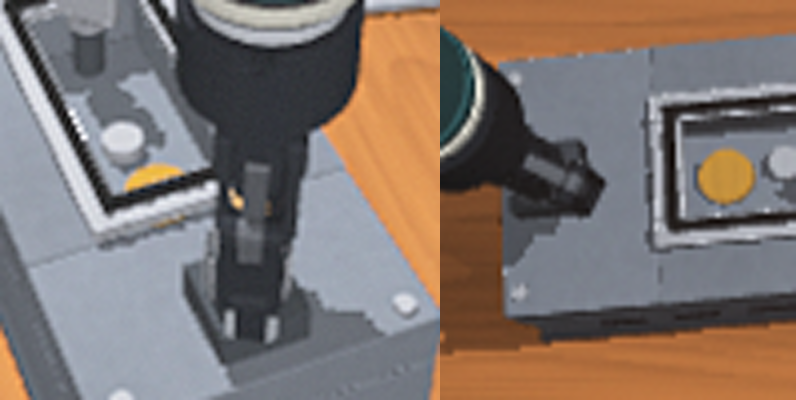

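The crop shows the fingers on either side of the sleeve, with the tips near the block's top. Closing gently.

Request:
carry_out --moves '[0,0,0,0,0,0,0,0,0,0,0,0,0,0,0,0,0,0,0,0,0,0,0,0]' --claw 0.02 --squeeze 25

```text
clock: 2.0
position: [0.5508, 0.237, 0.12]
ee_rot: [[-0.914, 0.406, 0.003], [0.406, 0.914, -0.001], [-0.004, 0.0, -1.0]]
wrist_force: [-2.9, -5.5, 6.5]
finger_gap: 0.0378
grip_force: 24.9
```

```bash
python3 -c "
from h import *
s=arm.get_state(); print(s['position'],s['wrist_force'],s['wrist_torque'],s['finger_gap'],s['grip_force'],s['q'])"
```

```text
[0.55080903 0.23695878 0.1199582 ] [-2.86172992 -5.47598432  6.53118282] [-1.05680083  0.53594517  0.08269937] 0.03775583413169023 24.934079870581627 [ 0.36616293  0.21393845  1.88078168 -0.00285679  1.04434205 -0.7846374 ]
```

Request:
carry_out --moves '[0,0,-0.003,0,0,0,0,0,-0.003,0,0,0.14,0,0,-0.003,0,0,0.28,0,0,-0.003,0,0,0.42,0,0,-0.003,0,0,0.56]' --squeeze 60

```text
clock: 2.5
position: [0.551, 0.2373, 0.1204]
ee_rot: [[-0.553, 0.833, 0.003], [0.833, 0.553, -0.001], [-0.002, 0.003, -1.0]]
wrist_force: [4.4, -2.0, -5.3]
finger_gap: 0.0366
grip_force: 62.9
```

```bash
python3 -c "
from h import *
s=arm.get_state(); print(s['position'],s['wrist_force'],s['wrist_torque'],s['finger_gap'],s['grip_force'],s['q'])"
```

```text
[0.55102929 0.23729869 0.12037853] [ 4.41207407 -2.00021381 -5.28465459] [-0.57209828 -0.40378166  0.1998874 ] 0.03656076398699208 62.936236672103405 [ 0.36617424  0.21379817  1.88009459 -0.00208546  1.04470087 -0.21904815]
```

Request:
carry_out --moves '[0,0,0,0,0,0.14,0,0,0,0,0,0.28,0,0,0,0,0,0.42,0,0,0,0,0,0.5,0,0,0,0,0,0.5]'

```text
clock: 3.0
position: [0.5515, 0.2375, 0.1204]
ee_rot: [[-0.09, 0.996, 0.004], [0.996, 0.09, -0.0], [-0.001, 0.004, -1.0]]
wrist_force: [5.5, -2.2, -6.2]
finger_gap: 0.0367
grip_force: 62.7
```

```bash
python3 -c "
from h import *
s=arm.get_state(); print(s['position'],s['wrist_force'],s['wrist_torque'],s['finger_gap'],s['grip_force'],s['q'])"
```

```text
[0.55145457 0.23747522 0.12039714] [ 5.45029957 -2.19839857 -6.1571859 ] [-0.46106208 -0.47956535 -0.0449614 ] 0.03673390244847528 62.65271784737706 [ 0.36609923  0.21402481  1.87978173 -0.00189497  1.04386489  0.27725275]
```

Request:
carry_out --moves '[0,0,0,0,0,0.06,0,0,0,0,0,0.12,0,0,0,0,0,0.12]'

```text
clock: 3.3
position: [0.5515, 0.2375, 0.1204]
ee_rot: [[0.029, 1.0, 0.004], [1.0, -0.029, -0.0], [0.0, 0.004, -1.0]]
wrist_force: [6.0, -2.7, -6.6]
finger_gap: 0.0366
grip_force: 62.7
```

```bash
python3 -c "
from h import *
s=arm.get_state(); print(s['position'],s['wrist_force'],s['wrist_torque'],s['finger_gap'],s['grip_force'],s['q'])"
```

```text
[0.55153667 0.23751612 0.12038819] [ 6.03946013 -2.68451983 -6.5939411 ] [-0.4005401 -0.5654209 -0.0175339] 0.03656192941955779 62.70452119410038 [ 0.36615308  0.21407073  1.87974455 -0.00197346  1.0436488   0.39656341]
```

Request:
carry_out --moves '[0,0,0,0,0,0.06,0,0,0,0,0,0.06,0,0,0,0,0,0.06]'

```text
clock: 3.6
position: [0.5516, 0.2375, 0.1204]
ee_rot: [[0.088, 0.996, 0.005], [0.996, -0.088, -0.0], [0.0, 0.005, -1.0]]
wrist_force: [5.7, -2.4, -6.5]
finger_gap: 0.0364
grip_force: 62.7
```

```bash
python3 -c "
from h import *
s=arm.get_state(); print(s['position'],s['wrist_force'],s['wrist_torque'],s['finger_gap'],s['grip_force'],s['q'])"
```

```text
[0.55160514 0.23749295 0.12039675] [ 5.74396086 -2.41116882 -6.5090137 ] [-0.36345708 -0.59251445  0.01169804] 0.03642710823155208 62.73790542036295 [ 0.36606138  0.2140914   1.87970211 -0.001944    1.04356448  0.4554485 ]
```

Request:
carry_out --moves '[0,0,0,0,0,0.06,0,0,0,0,0,0.12,0,0,0,0,0,0.12,0,0,0,0,0,0.12]'

```text
clock: 4.0
position: [0.5519, 0.2385, 0.1204]
ee_rot: [[0.206, 0.979, 0.006], [0.979, -0.206, 0.001], [0.003, 0.005, -1.0]]
wrist_force: [6.2, -0.3, -8.5]
finger_gap: 0.0365
grip_force: 64.2
```

```bash
python3 -c "
from h import *
s=arm.get_state(); print(s['position'],s['wrist_force'],s['wrist_torque'],s['finger_gap'],s['grip_force'],s['q'])"
```

```text
[0.55193897 0.23846045 0.12035926] [ 6.17070177 -0.30104128 -8.51609345] [ 0.17015763 -0.80686676  0.46561271] 0.036491908175060865 64.24028724431992 [ 3.66788998e-01  2.14397763e-01  1.87940873e+00 -7.90559949e-04
  1.04203645e+00  5.74543471e-01]
```

Request:
carry_out --moves '[0,0,0,0,0,0,0,0,0,0,0,0,0,0,0,0,0,0,0,0,-0.05,0,0,0,0,0,-0.1,0,0,0]' --claw 0.065

```text
clock: 4.5
position: [0.5479, 0.2372, 0.2187]
ee_rot: [[0.207, 0.978, -0.004], [0.978, -0.207, -0.001], [-0.002, -0.004, -1.0]]
wrist_force: [1.3, 0.2, 0.6]
finger_gap: 0.0647
grip_force: 0.0
```

```bash
python3 -c "
from h import *
s=arm.get_state(); print(s['position'],s['wrist_force'],s['wrist_torque'],s['finger_gap'],s['q'],s['ee_rot'])
snap('side','s2');t,d=snap('top','t2')
im=cv2.imread('pics/s2.png')
a=cv2.resize(im[230:340,290:400],(400,400),interpolation=cv2.INTER_CUBIC)
b=cv2.resize(t[160:210,240:290],(400,400),interpolation=cv2.INTER_CUBIC)
cv2.imwrite('pics/c4.png',np.hstack([a,b]))
"
```

```text
[0.54786892 0.23720369 0.21873111] [1.34726227 0.17917332 0.64752938] [ 0.04190348 -0.04821703 -0.01622592] 0.06465233060673817 [3.66749203e-01 1.28996797e-01 1.78738984e+00 2.22267112e-04
 1.22986872e+00 5.75614683e-01] [[ 0.20741812  0.97824236 -0.00442772]
 [ 0.97824953 -0.20742632 -0.00147641]
 [-0.00236272 -0.00402518 -0.99998911]]
```

View pics/c4.png

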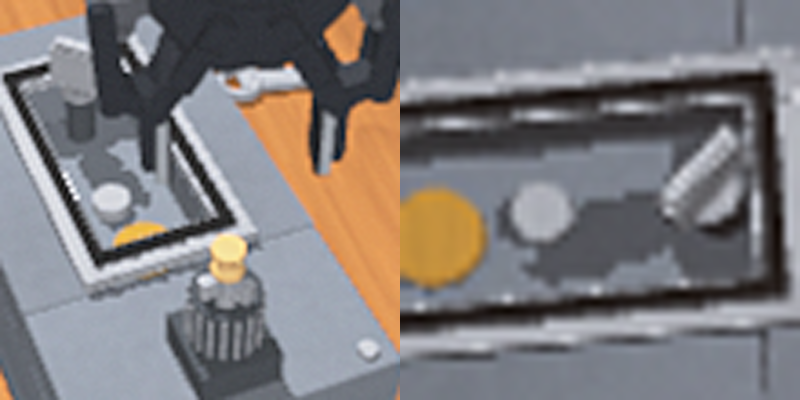

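The crop shows the three jaws closed on the upright bit, and the wing's tip running from crop (670,205) to (735,130), about 45–50° from the frame. I'll turn the tool to match and go over the wing.

Request:
carry_out --moves '[-0.04,0.013,0,0,0,-0.14,-0.08,0.026,0,0,0,-0.28,-0.12,0.039,0,0,0,-0.42,-0.16,0.052,0,0,0,-0.56,-0.199,0.0655,0,0,0,-0.7]'

```text
clock: 5.1
position: [0.5725, 0.028, 0.2202]
ee_rot: [[-0.477, 0.879, 0.002], [0.879, 0.477, 0.0], [-0.001, 0.002, -1.0]]
wrist_force: [0.5, -0.1, -0.2]
finger_gap: 0.0648
grip_force: 0.0
```

Request:
carry_out --moves '[0,0,0,0,0,-0.14,0,0,0,0,0,-0.28,0,0,0,0,0,-0.417,0,0,0,0,0,-0.417]'

```text
clock: 5.5
position: [0.5726, 0.0292, 0.2199]
ee_rot: [[-0.788, 0.615, 0.001], [0.615, 0.788, 0.0], [-0.001, 0.001, -1.0]]
wrist_force: [0.1, 0.3, 0.7]
finger_gap: 0.0654
grip_force: 0.0
```

```bash
python3 -c "
from h import *
s=arm.get_state(); print(s['position'],s['wrist_force'],s['wrist_torque'],s['finger_gap'],s['q'],s['ee_rot'])
"
```

```text
[0.57257566 0.02924784 0.2199437 ] [0.07425414 0.30482168 0.70055095] [ 0.01244676 -0.03672403 -0.0820593 ] 0.06540829919425264 [ 7.49868112e-03  7.94490104e-02  1.83961210e+00  1.63751431e-04
  1.22134481e+00 -9.00474447e-01] [[-7.88223196e-01  6.15388323e-01  1.18554470e-03]
 [ 6.15388900e-01  7.88223620e-01  1.62748913e-04]
 [-8.34320557e-04  8.57853519e-04 -9.99999284e-01]]
```

Request:
carry_out --moves '[0,0,0.045,0,0,0,0,0,0.09,0,0,0,0,0,0.112,0,0,0,0,0,0.112,0,0,0,0,0,0.112,0,0,0]'

```text
clock: 6.0
position: [0.5727, 0.0296, 0.1078]
ee_rot: [[-0.787, 0.617, 0.0], [0.617, 0.787, 0.0], [-0.0, 0.0, -1.0]]
wrist_force: [0.3, 0.4, 0.4]
finger_gap: 0.0649
grip_force: 0.0
```

Request:
carry_out --moves '[0,0,0,0,0,0,0,0,0,0,0,0,0,0,0,0,0,0,0,0,0,0,0,0]' --claw 0.0 --squeeze 20

```text
clock: 6.4
position: [0.5725, 0.0282, 0.1087]
ee_rot: [[-0.789, 0.615, 0.0], [0.615, 0.789, -0.002], [-0.002, -0.002, -1.0]]
wrist_force: [-2.8, -1.4, 10.8]
finger_gap: 0.0085
grip_force: 24.8
```

```bash
python3 -c "
from h import *
s=arm.get_state(); print(s['position'],s['wrist_force'],s['wrist_torque'],s['finger_gap'],s['q'],s['ee_rot'])
"
```

```text
[0.57248547 0.02818677 0.10866878] [-2.77695986 -1.35867331 10.83594686] [0.21271796 0.39324853 0.07904536] 0.008479709278724277 [ 0.00725556  0.18029972  1.94463861 -0.00293519  1.01628795 -0.89991443] [[-7.88714062e-01  6.14760098e-01  3.86396171e-04]
 [ 6.14757475e-01  7.88712263e-01 -2.49263621e-03]
 [-1.83712868e-03 -1.72843730e-03 -9.99996819e-01]]
```

Request:
carry_out --moves '[0,0,-0.002,0,0,0.13,0,0,-0.002,0,0,0.26,0,0,-0.002,0,0,0.39,0,0,-0.002,0,0,0.52,0,0,-0.002,0,0,0.65]' --squeeze 30

```text
clock: 6.9
position: [0.5729, 0.0286, 0.1088]
ee_rot: [[-0.25, 0.968, 0.001], [0.968, 0.25, -0.001], [-0.002, 0.001, -1.0]]
wrist_force: [3.8, -3.1, -4.9]
finger_gap: 0.0077
grip_force: 30.3
```

Request:
carry_out --moves '[0,0,0,0,0,0.1,0,0,0,0,0,0.154,0,0,0,0,0,0.154,0,0,0,0,0,0.154,0,0,0,0,0,0.154]'

```text
clock: 7.4
position: [0.5731, 0.0286, 0.1088]
ee_rot: [[-0.105, 0.994, 0.002], [0.994, 0.105, -0.001], [-0.001, 0.002, -1.0]]
wrist_force: [4.4, -2.7, -7.2]
finger_gap: 0.0083
grip_force: 30.2
```

```bash
python3 -c "
from h import *
s=arm.get_state(); print(s['position'],s['wrist_force'],s['wrist_torque'],s['finger_gap'],s['q'],s['ee_rot'])
"
```

```text
[0.57307423 0.02858811 0.10884929] [ 4.36880362 -2.74673058 -7.15650141] [-0.55623817 -0.72202036 -0.06850908] 0.008339683508204883 [ 7.16252047e-03  1.80351463e-01  1.94420076e+00 -1.41231949e-03
  1.01538454e+00 -9.73272067e-02] [[-0.10503819  0.9944668   0.0016649 ]
 [ 0.99446726  0.10504023 -0.00118813]
 [-0.00135644  0.00153089 -0.99999791]]
```

Request:
carry_out --moves '[0,0,0,0,0,0,0,0,0,0,0,0,0,0,-0.045,0,0,0,0,0,-0.09,0,0,0,0,0,-0.11,0,0,0]' --claw 0.05 --squeeze 40

```text
clock: 7.9
position: [0.5746, 0.0297, 0.2248]
ee_rot: [[-0.105, 0.994, 0.007], [0.995, 0.105, 0.0], [-0.0, 0.007, -1.0]]
wrist_force: [0.3, -0.4, -0.3]
finger_gap: 0.05
grip_force: 0.0
```

Request:
carry_out --moves '[-0.045,-0.014,0,0,0,0.14,-0.09,-0.028,0,0,0,0.28,-0.135,-0.042,0,0,0,0.42,-0.18,-0.056,0,0,0,0.56,-0.225,-0.07,0,0,0,0.7]'

```text
clock: 8.4
position: [0.5256, -0.203, 0.2201]
ee_rot: [[0.565, 0.825, 0.001], [0.825, -0.565, 0.0], [0.001, 0.001, -1.0]]
wrist_force: [0.5, 0.7, 0.5]
finger_gap: 0.0499
grip_force: 0.0
```

```bash
python3 -c "
from h import *
s=arm.get_state(); print(s['position'],s['wrist_force'],s['finger_gap'],s['q'],s['ee_rot'])
t,d=snap('top','t3');im,d=snap('side','s3')
K=8
b=cv2.resize(t[160:210,240:300],(480,400),interpolation=cv2.INTER_CUBIC)
a=cv2.resize(im[230:310,280:344],(320,400),interpolation=cv2.INTER_CUBIC)
cv2.imwrite('pics/c5.png',np.hstack([a,b]))
"
```

```text
[ 0.52556015 -0.20296818  0.22009277] [0.48365162 0.68848818 0.53423589] 0.04992489292431794 [-4.13050835e-01  6.05723812e-02  1.85947989e+00  5.02323120e-04
  1.22067428e+00  1.87516835e-01] [[ 5.65252569e-01  8.24917309e-01  9.82703150e-04]
 [ 8.24917658e-01 -5.65252909e-01  8.44908239e-05]
 [ 6.25173757e-04  7.62890525e-04 -9.99999514e-01]]
```

View pics/c5.png

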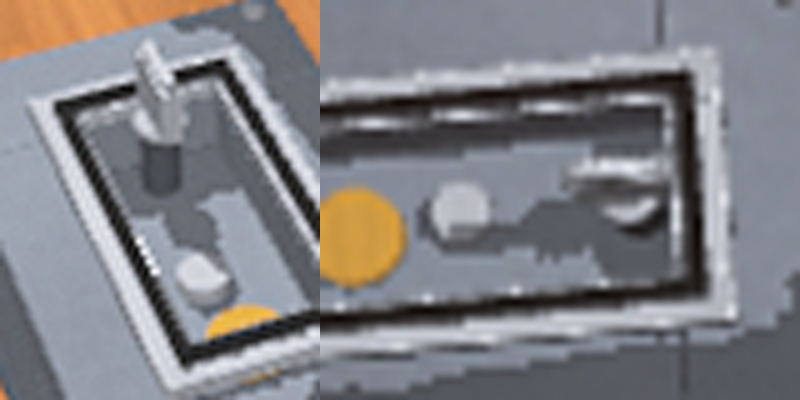

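The crop shows the wing (crop 570–672, y≈170) running parallel to the frame's long sides. The fastener is aligned, so on to the silver cover.

Request:
carry_out --moves '[-0.01,0.005,0,0,0,0.14,-0.02,0.01,0,0,0,0.28,-0.03,0.015,0,0,0,0.42,-0.0384,0.0183,0,0,0,0.56,-0.0384,0.0183,0,0,0,0.7]' --claw 0.06

```text
clock: 9.0
position: [0.5197, -0.2437, 0.2197]
ee_rot: [[0.964, 0.267, 0.0], [0.267, -0.964, 0.0], [0.0, -0.0, -1.0]]
wrist_force: [0.5, 0.8, 0.6]
finger_gap: 0.0597
grip_force: 0.0
```

Request:
carry_out --moves '[0,0,0,0,0,0.13,0,0,0,0,0,0.244,0,0,0.05,0,0,0.244,0,0,0.1,0,0,0.244,0,0,0.1,0,0,0.244]'

```text
clock: 9.5
position: [0.5141, -0.2397, 0.1121]
ee_rot: [[0.999, 0.033, -0.013], [0.033, -0.999, 0.007], [-0.013, -0.008, -1.0]]
wrist_force: [-0.9, 0.5, -0.9]
finger_gap: 0.0598
grip_force: 0.0
```

```bash
python3 -c "
from h import *
s=arm.get_state(); print(s['position'],s['wrist_force'],s['finger_gap'],s['q'],s['ee_rot'])
"
```

```text
[ 0.51410242 -0.23970194  0.11208958] [-0.90455956  0.45078801 -0.85261855] 0.059763494664679444 [-4.80521961e-01  1.75469385e-01  1.94335530e+00  6.11638396e-04
  1.03786774e+00  1.05733225e+00] [[ 0.99938301  0.03256987 -0.01314567]
 [ 0.03266962 -0.99943846  0.0074466 ]
 [-0.01289576 -0.00787147 -0.99988586]]
```

Request:
carry_out --moves '[0,0,0.04,0,0,0,0,0,0.08,0,0,0,0,0,0.1,0,0,0,0,0,0.109,0,0,0,0,0,0.109,0,0,0]'

```text
clock: 10.0
position: [0.5202, -0.2435, 0.0109]
ee_rot: [[1.0, 0.032, -0.0], [0.032, -1.0, 0.0], [-0.0, -0.0, -1.0]]
wrist_force: [-0.8, 0.1, 0.4]
finger_gap: 0.0601
grip_force: 0.0
```

Request:
carry_out --moves '[0,0,0,0,0,0,0,0,0,0,0,0,0,0,0,0,0,0,0,0,0,0,0,0,0,0,0,0,0,0]' --claw 0.0 --squeeze 40

```text
clock: 10.5
position: [0.5212, -0.2447, 0.0123]
ee_rot: [[1.0, 0.031, 0.003], [0.031, -1.0, -0.002], [0.003, 0.002, -1.0]]
wrist_force: [-0.1, -0.2, 6.0]
finger_gap: 0.0134
grip_force: 40.7
```

```bash
python3 -c "
from h import *
s=arm.get_state(); print(s['position'],s['wrist_force'],s['wrist_torque'],s['finger_gap'],s['q'],s['ee_rot'])
"
```

```text
[ 0.52123565 -0.24465993  0.01227343] [-0.05982958 -0.20237181  6.04989647] [-0.09193767  0.06096699  0.00669193] 0.013371676113564246 [-4.82052423e-01  3.06114347e-01  1.99801726e+00 -1.38328848e-04
  8.33868233e-01  1.05799224e+00] [[ 0.99951952  0.03083664  0.0031359 ]
 [ 0.03084225 -0.99952272 -0.00175639]
 [ 0.00308025  0.00185226 -0.99999354]]
```

Request:
carry_out --moves '[0,0,0,0,0,0,0,0,-0.03,0,0,0,0,0,-0.075,0,0,0,0,0,-0.12,0,0,0,0,0,-0.17,0,0,0]' --squeeze 80

```text
clock: 11.0
position: [0.5183, -0.243, 0.1806]
ee_rot: [[1.0, 0.031, -0.003], [0.031, -1.0, 0.002], [-0.003, -0.002, -1.0]]
wrist_force: [-0.5, 0.5, -2.4]
finger_gap: 0.0125
grip_force: 78.4
```

Request:
carry_out --moves '[0,0,0,0,0,0,0,0,0,0,0,0]'

```text
clock: 11.2
position: [0.5205, -0.2442, 0.1822]
ee_rot: [[1.0, 0.031, 0.003], [0.031, -1.0, -0.002], [0.003, 0.002, -1.0]]
wrist_force: [0.7, -0.7, -2.4]
finger_gap: 0.0123
grip_force: 78.5
```

```bash
python3 -c "
from h import *
s=arm.get_state(); print(s['position'],s['wrist_force'],s['wrist_torque'],s['finger_gap'],s['q'],s['ee_rot'])
t,d=snap('top','t4')
x0,y0=340,180
cv2.imwrite('pics/c6.png',cv2.resize(t[y0:y0+90,x0:x0+90],(600,600),interpolation=cv2.INTER_CUBIC))
"
```

```text
[ 0.52053907 -0.24415857  0.18221148] [ 0.67821613 -0.69152492 -2.38772726] [ 0.05322133 -0.05776628  0.02295516] 0.012283322719649685 [-4.81970771e-01  1.09772248e-01  1.87842495e+00  1.22221070e-04
  1.14964940e+00  1.05809190e+00] [[ 0.99952369  0.03067616  0.00337101]
 [ 0.03068181 -0.99952786 -0.00163756]
 [ 0.00331918  0.0017402  -0.99999298]]
```

View pics/c6.png

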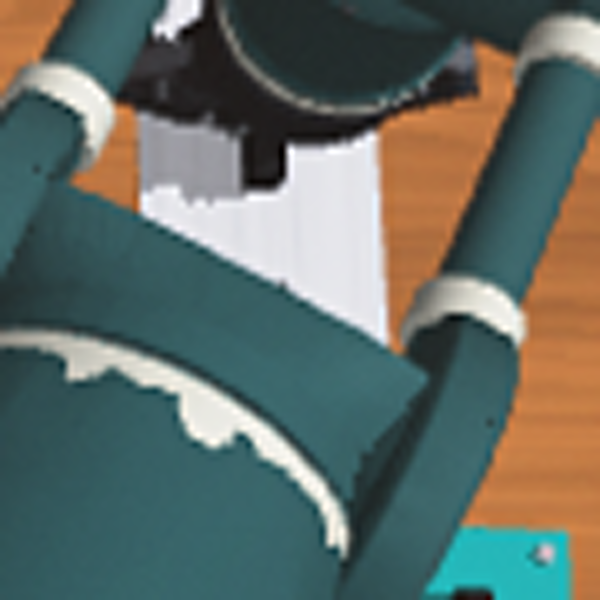

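The crop shows the cover held level under the gripper (white, crop 140–390). The wrist reads 2.4 N of weight. Carrying it to the bay.

Request:
carry_out --moves '[0.0045,-0.03,0,0,0,-0.137,0.009,-0.06,0,0,0,-0.274,0.0135,-0.09,0,0,0,-0.411,0.018,-0.12,0,0,0,-0.548,0.0225,-0.15,0,0,0,-0.685]'

```text
clock: 11.75
position: [0.5352, -0.0914, 0.1768]
ee_rot: [[0.751, 0.66, -0.006], [0.66, -0.751, 0.001], [-0.004, -0.005, -1.0]]
wrist_force: [0.6, 0.5, -2.8]
finger_gap: 0.0128
grip_force: 78.5
```

```bash
cat > go.py <<'E'
from h import *
import sys
def st():
    s=arm.get_state(); R=np.array(s['ee_rot']); p=np.array(s['position'])
    print('p',p.round(4),'F',np.round(s['wrist_force'],1),'M',np.round(s['wrist_torque'],2),'gap',round(s['finger_gap'],4),'q',np.round(s['q'],3),'yaw',np.degrees(np.arctan2(R[1,0],R[0,0])).round(2)); return p,R
if __name__=='__main__':
    p,R=st(); x,y,yaw=map(float,sys.argv[1:4])
    print('tool shift',(R.T@np.array([x-p[0],y-p[1],0])).round(4),'turn',-np.radians(yaw-np.degrees(np.arctan2(R[1,0],R[0,0]))).round(4))
E
python3 go.py .564 .1132 96
```

```text
p [ 0.5352 -0.0914  0.1768] F [ 0.6  0.5 -2.8] M [ 0.02 -0.07 -0.03] gap 0.0128 q [-0.215  0.061  1.942  0.     1.145  0.634] yaw 41.32
tool shift [ 1.567e-01 -1.347e-01  1.000e-04] turn -0.9544
```

Request:
carry_out --moves '[0.022,-0.019,-0.004,0,0,-0.137,0.045,-0.038,-0.004,0,0,-0.274,0.067,-0.058,-0.004,0,0,-0.411,0.09,-0.077,-0.004,0,0,-0.548,0.112,-0.096,-0.004,0,0,-0.685]'

```text
clock: 12.25
position: [0.5568, 0.054, 0.1807]
ee_rot: [[0.164, 0.987, -0.006], [0.987, -0.164, -0.0], [-0.001, -0.006, -1.0]]
wrist_force: [0.7, -0.3, -1.9]
finger_gap: 0.0124
grip_force: 78.5
```

Request:
carry_out --moves '[0.02,-0.03,0,0,0,-0.137,0.02,-0.03,0,0,0,-0.2,0.02,-0.03,0,0,0,-0.27,0.02,-0.03,0,0,0,-0.27]'

```text
clock: 12.65
position: [0.5305, 0.0778, 0.1811]
ee_rot: [[-0.101, 0.995, -0.006], [0.995, 0.101, -0.001], [0.0, -0.006, -1.0]]
wrist_force: [0.7, -0.4, -2.0]
finger_gap: 0.0126
grip_force: 78.7
```

```bash
python3 go.py .564 .1132 96
```

```text
p [0.5305 0.0778 0.1811] F [ 0.7 -0.4 -2. ] M [0.01 0.01 0.04] gap 0.0126 q [ 0.099  0.044  1.952  0.     1.152 -0.002] yaw 95.78
tool shift [ 0.0318  0.0369 -0.0002] turn -0.0038
```

Request:
carry_out --moves '[0.0318,0.0369,0,0,0,-0.004,0.0318,0.0369,0,0,0,-0.004,0.0318,0.0369,0,0,0,-0.004,0.0318,0.0369,0,0,0,-0.004]'

```text
clock: 13.05
position: [0.5653, 0.1124, 0.1828]
ee_rot: [[-0.103, 0.995, -0.003], [0.995, 0.103, -0.001], [-0.0, -0.003, -1.0]]
wrist_force: [0.8, -0.4, -1.7]
finger_gap: 0.0122
grip_force: 79.1
```

```bash
python3 go.py .564 .1132 96; python3 -c "
from h import *
t,d=snap('top','t5');im,d=snap('side','s5')
a=cv2.resize(im[200:320,250:370],(400,400),interpolation=cv2.INTER_CUBIC)
b=cv2.resize(t[140:220,215:295],(400,400),interpolation=cv2.INTER_CUBIC)
cv2.imwrite('pics/c7.png',np.hstack([a,b]))"
```

```text
p [0.5653 0.1124 0.1828] F [ 0.8 -0.4 -1.7] M [0.08 0.01 0.02] gap 0.0122 q [ 0.153  0.116  1.87  -0.     1.158  0.05 ] yaw 95.9
tool shift [ 0.0009 -0.0012  0.    ] turn -0.0017
```

View pics/c7.png

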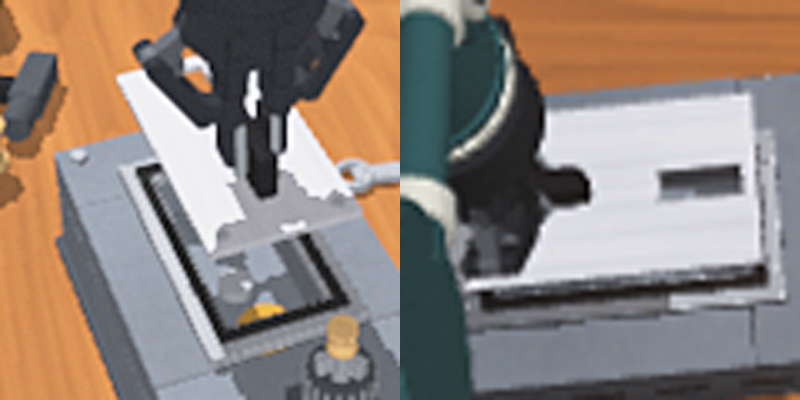

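The right crop shows the slot (crop centre ≈(700,181)) and the cover's end edge from (752,95) to (765,262). I'll compare the slot with the stud, both measured by the top camera.

```bash
python3 - <<'E'
from h import *
from go import st
p,R=st(); zt=p[2]-.0073
T=lambda u,v,z=zt:w('top',None,215+(u-400+.5)/5-.5,140+(v+.5)/5-.5,z)[:2]
q=[T(658,172),T(740,163),T(742,190),T(660,200)]
print('slot',np.mean(q,0),[np.round(q[i]-q[i-1],4) for i in range(4)])
ex=[T(752,95),T(765,262)]; print('edge',ex,np.mean(ex,0), 'edge dir',np.degrees(np.arctan2(*(ex[0]-ex[1])[::-1])))
W=lambda u,v:w('top',None,240+(u-320+.5)/8-.5,160+(v+.5)/8-.5,.132)[:2]
print('wing',W(621,168),W(572,174),W(670,163))
d=np.load('t5.npy')
for u,v in [(640,140),(640,240),(720,130),(720,240)]: print(w('top',d,215+(u-400)/5,140+v/5).round(4))
E
```

```text
p [0.5656 0.1122 0.1837] F [ 0.8 -0.3 -2.1] M [ 0.03  0.02 -0.04] gap 0.0123 q [ 0.153  0.115  1.87  -0.     1.158  0.05 ] yaw 95.89
slot [0.57340098 0.02546176] [array([0.0151, 0.0017]), array([ 0.0053, -0.043 ]), array([-0.0146, -0.0016]), array([-0.0058,  0.0429])]
edge [array([ 6.20750843e-01, -3.38987728e-04]), array([ 0.5303886 , -0.01010855])] [ 0.57556972 -0.00522377] edge dir 6.170596652826267
wing [0.57163853 0.02477751] [0.56936061 0.04154558] [0.573564   0.00799378]
[0.5948 0.0572 0.1752]
[0.5401 0.0543 0.1779]
[0.6009 0.0152 0.1743]
[0.54   0.0122 0.1799]
```

Request:
carry_out --moves '[0.001,-0.0015,0,0,0,-0.002,0.001,-0.0015,0.015,0,0,-0.002,0.001,-0.0015,0.03,0,0,-0.002,0.001,-0.0015,0.045,0,0,-0.002,0.001,-0.0015,0.056,0,0,-0.002]'

```text
clock: 13.65
position: [0.5634, 0.1135, 0.1255]
ee_rot: [[-0.106, 0.994, -0.003], [0.994, 0.106, -0.001], [-0.0, -0.003, -1.0]]
wrist_force: [-0.7, -1.2, -2.8]
finger_gap: 0.0124
grip_force: 79.2
```

```bash
python3 go.py .564 .1132 96
```

```text
p [0.5634 0.1135 0.1255] F [-0.7 -1.2 -2.8] M [ 0.06 -0.03 -0.04] gap 0.0124 q [ 0.155  0.167  1.926 -0.     1.052  0.05 ] yaw 96.07
tool shift [-0.0004  0.0006 -0.    ] turn 0.0012
```

Slot is over the wing without contact. Lowering onto the seal and pressing.

Request:
carry_out --moves '[0,0,0.005,0,0,0,0,0,0.01,0,0,0,0,0,0.014,0,0,0,0,0,0.018,0,0,0,0,0,0.018,0,0,0]'

```text
clock: 14.15
position: [0.5651, 0.1138, 0.1118]
ee_rot: [[-0.106, 0.994, 0.0], [0.994, 0.106, -0.0], [-0.0, 0.0, -1.0]]
wrist_force: [-5.0, -0.8, 7.1]
finger_gap: 0.0119
grip_force: 80.5
```

```bash
python3 go.py .564 .1132 96
```

```text
p [0.5651 0.1138 0.1118] F [-5.  -0.8  7.1] M [-0.01  0.77  0.01] gap 0.0119 q [ 0.156  0.183  1.935 -0.     1.023  0.05 ] yaw 96.08
tool shift [-0.0005 -0.0012 -0.    ] turn 0.0013
```

Request:
carry_out --moves '[0,0,0.002,0,0,0,0,0,0.004,0,0,0,0,0,0.006,0,0,0,0,0,0.008,0,0,0,0,0,0.008,0,0,0]'

```text
clock: 14.65
position: [0.5654, 0.114, 0.1106]
ee_rot: [[-0.106, 0.994, 0.001], [0.994, 0.106, -0.0], [-0.0, 0.001, -1.0]]
wrist_force: [-20.9, -3.3, 40.6]
finger_gap: 0.0124
grip_force: 85.2
```

```bash
python3 go.py .564 .1132 96
```

```text
p [0.5654 0.114  0.1106] F [-20.9  -3.3  40.6] M [-0.69  3.47  0.02] gap 0.0124 q [ 0.156  0.184  1.936 -0.     1.02   0.05 ] yaw 96.09
tool shift [-0.0006 -0.0014 -0.    ] turn 0.0016
```

Request:
carry_out --moves '[0,-0.001,-0.002,0,0,0,0,-0.002,-0.004,0,0,0,0,-0.002,-0.004,0,0,0,0,-0.002,-0.004,0,0,0]'

```text
clock: 15.05
position: [0.5653, 0.114, 0.1109]
ee_rot: [[-0.106, 0.994, 0.006], [0.994, 0.106, 0.001], [0.0, 0.006, -1.0]]
wrist_force: [-4.9, -0.3, 15.8]
finger_gap: 0.0128
grip_force: 81.6
```

```bash
python3 go.py .564 .1132 96; python3 - <<'E'
from h import *
t,d=snap('top','t6');im,e=snap('side','s6')
a=cv2.resize(im[200:320,250:370],(400,400),interpolation=cv2.INTER_CUBIC)
b=cv2.resize(t[140:220,215:295],(400,400),interpolation=cv2.INTER_CUBIC)
cv2.imwrite('pics/c8.png',np.hstack([a,b]))
E
```

```text
p [0.5653 0.114  0.1109] F [-4.9 -0.3 15.8] M [-0.2  1.  -0. ] gap 0.0128 q [ 0.156  0.181  1.94  -0.     1.016  0.05 ] yaw 96.08
tool shift [-0.0006 -0.0014 -0.    ] turn 0.0014
```

View pics/c8.png

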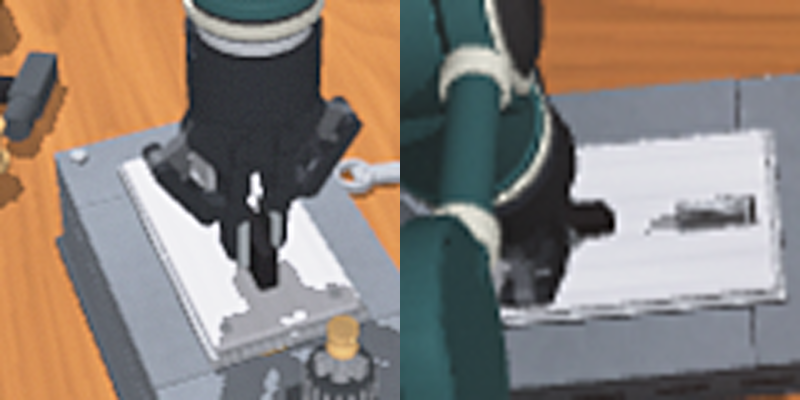

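The cover sits square on the frame with the wing through its slot (right crop ≈(715,213)), and the press is 16 N plus the cover's weight, past the 12 N needed. I'll check it holds steady, then hand in.

Request:
carry_out --moves '[0,0,0.0005,0,0,0,0,0,0.0005,0,0,0,0,0,0.0005,0,0,0,0,0,0.0005,0,0,0,0,0,0.0005,0,0,0]'

```text
clock: 15.65
position: [0.5653, 0.114, 0.1107]
ee_rot: [[-0.106, 0.994, 0.005], [0.994, 0.106, 0.001], [0.0, 0.005, -1.0]]
wrist_force: [-6.1, -0.6, 16.9]
finger_gap: 0.0125
grip_force: 81.9
```

```bash
python3 -c "
from go import *
st(); print(arm.sign_off())"
```

```text
p [0.5653 0.114  0.1107] F [-6.1 -0.6 16.9] M [-0.31  1.16 -0.04] gap 0.0125 q [ 0.156  0.181  1.94  -0.     1.016  0.05 ] yaw 96.08
the job is handed in; nothing more can be done
None
```

I tightened the chuck on the bit, lined the wing up with the frame, and handed the job in at 15.7 s with the gripper still pressing the cover down on the seal at about 17 N; no verdict came back, so the result is my own reading of the forces and pictures.

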